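Snap the pull handle onto the frame press and draw its slide out

ROBOT

A 6-joint arm with a two-finger parallel gripper is mounted at the origin on the work surface. World frame = base frame: x ahead of the robot, y to its left, z up, the work surface at z = 0. Lengths are in m, angles in rad, forces in N, time in s.
With the tool pointing down it reaches from about 0.35 to 0.725 m from the base axis. Payload 4.3 kg.
Tool frame: the origin (TCP) lies between the finger pads; the fingertips stand 22 mm ahead of it and the grasp point (between the pads) lies 3 mm ahead of it; z points along the fingers, y is the direction in which the jaws open and shut (so a half turn about z gives the same grasp; the last joint's range is limited). The gripper opens to 85 mm and grips with 20 to 120 N. Pads are 22 mm wide; open, the fingers measure 114 mm over their backs; the gripper's body (76 mm by 85 mm) begins 54 mm behind the grasp point. The pads swing forward as they close: fully open they stand 13 mm farther back than shut.
Start: joints at [-1.368, 0.377, 0.081, 1.274, 0, 1.46], TCP at [0.177, -0.547, 0.253] pointing down, gripper open.
Joint ranges: [-2.72, 2.72], [-0.84, 1.66], [-1.02, 1.22], [-1.77, 2.12], [-1.37, 1.28], [-3.14, 3.14]. Speed limits (rad/s): [2.57, 2.57, 3.14, 3.14, 3.14, 3.14].

INTERFACE

Orientations are given as a rotation vector (axis times angle).
In Python, from plant import * gives the robot as it stands. The module is installed in compiled form; this text tells all that it offers.
- The arm moves only by the shell command python3 -m creep 'ROWS' [FORCE]. ROWS is JSON, a list of rows, each an object with "claw": the opening, from -1 (shut) to 1 (fully open); "offset": the shift along the tool's x, y, z in m, a list of three; "dr": the turn, a rotation vector about the tool's x, y, z in rad, a list of three. In form: [{"claw": claw, "offset": [tx, ty, tz], "dr": [wx, wy, wz]}, ...]. A call has 1 to 20 rows; each row is the pose to reach, as a shift and turn from the pose measured when the call began, along the tool's axes at that moment; what a row does not reach only later rows make up. A row lasts 1/8 s, in which the tool goes at most 62.5 mm and 10.7 degrees, less where a joint would pass 70% of its speed; a pose out of reach is approached as far as the arm can. A call with a gripper value outside its range is refused whole. The fingers move at their own pace and stop on an object; FORCE is the grip in N (left out, the last holds). Time passes only in rows, so rows that repeat a pose let the fingers close. It gives the time, the measured TCP pose, the force and the opening at its end, in the units of the state.
- observe(): the state, without advancing time (a new reading comes with each control period).
- capture(name): name is "side" or "top" or "wrist"; returns a dict with "frame" (480x640x3 uint8, blue, green, red), "range_z" (480x640 float32, m along the optical axis (not along the pixel's ray), 0 where there is no reading), "fovy" (degrees; the focal length in pixels is half the picture's height over the tangent of half this angle, whatever the lens; pixels are square), "cx", "cy" (the principal point, pixels), "k1" (the pictures are not rectified: a ray, as slopes to the right and down, at radius r is drawn at 1 + k1 r^2 times it, then the intrinsics apply), "rvec" (rotation vector, rad) and "tvec" (3), from world to camera coordinates, as OpenCV has them. Camera axes: x right, y down, z forward; pixel columns grow to the right and rows downward; lengths in m; the calibration is good to about 2 mm. A picture is of the moment at which its call begins.
- finish_job(): hands the job in, once; it reports no verdict.
The state is a dict: "time": time; "joint_pos": joint angles; "qd": joint speeds; "tau": joint torques, N m; "tcp_pos": TCP position; "tool_rot": TCP orientation; "wrist_force": force on the tool from outside, world axes, zero at the start; "ft_torque": the same for the moment, N m; "finger_gap": finger opening in m.
Only numpy, scipy, OpenCV 4.12 (cv2) and the standard library are available. Lean on these libraries where they do the work, as an engineer would, in place of code of your own. Each camera call takes 0.05 s, during which the arm holds its last target.

TASK

The frame press is to be opened for the next stretcher frame: take the pull handle that has the sprung snap hook, clip it onto the swivelling eye of the press until the gate has snapped shut round the eye, and only then draw the slide fully out against its stop. Leave the handle lying flat on the bench, still clipped on, and leave the other handle, whose hook has no gate, where it is.

Things in the scene. Friction and masses are not known exactly. Their poses are not given: they have to be found in the camera images.
- snap_grip (a point): Centre of the wooden grip of the pull handle with the snap hook (175 mm long, 0.25 kg, lying flat; this point 14 mm above its underside). x runs to the hook, y to the gate's side, z up. Grip: 85 (x) by 28 (y) by 28 mm. In this frame a steel cross bar at x 38 to 52 mm, 56 mm wide, carries the hook of 10 mm round bar: spine along y = -23 mm, crook (front inner face x = 119 mm), nose.
- mouth (a point): Point on the gate, 80 mm ahead (x) and 22 mm to the side (y) of snap_grip, same axes: here the eye's rod must press in. The mouth lies between cross bar and nose; the nose tip is 11 mm farther in x. The space behind it is 35 mm wide (y), so a 12 mm rod centre pressed about 28 to 34 mm in (-y) from here is past the nose and gate end.
- crook (a point): Where the rod ends up, 110 mm ahead (x) of snap_grip on its centre line, same axes: pull the handle backwards once the rod is pressed in, and the rod slides into the crook under the nose; the gate springs shut behind it once the rod is within 12 mm of here.
- gate (a joint): Gate of the snap hook: 8 mm round bar, 44 mm long, hinged at x = 50, y = 22 mm of snap_grip, reaching almost to the nose. rad, 0 = shut (sprung), 1.05 = fully inwards; swings inwards only. A rod pressing at the mouth needs about 3 N to start it and 6 to 8 N to open it; more than 10 N means it has met the spine.
- eye (a point): Middle of the upright front rod (12 mm thick) of the swivelling eye, 43 mm above the bench. The eye is a closed upright loop: bottom arm (its top 8 mm above the bench) and top arm (78 to 86 mm high), both 14 mm wide, run 75 mm back from the rod to the pivot pin. x points from rod to pivot, z up. The hook's nose goes through between the arms.
- swivel (a joint): Swing of the eye about its upright pivot, rad, -0.3 to 0.3 between rigid stops, 0 = in line with the slide, positive anticlockwise from above. It moves at 1 to 2 N on the rod and stays where left, so the rod yields sideways up to its stop, by as much as 45 mm, before the gate opens.
- slide (a joint): How far the press's slide is drawn out, m: 0 = in, 0.05 = fully out at its rigid stop. It carries the eye along -x of press_front. It needs a pull of about 8 N and stays where it is left.
- press_front (a point): Middle of the front face of the press's green base (fixed; 200 long, 130 wide, about 110 mm high), 25 mm above the bench. x points from this face back into the press (the slide draws out along -x), y to the left when facing the press, z up. The eye's pivot stands 42 mm in front of it plus the slide's value.
- plain_grip (a point): Centre of the wooden grip of the other pull handle: same shape, size and axes, but its hook is open, without a gate. To be left alone.

How it is judged:
On the way:
1. the snap hook is clipped round the rod of the eye with its gate shut, with the slide not yet 40 mm out (x of eye in the frame of snap_grip between 0.05 and 0.125 m and y of eye in the frame of snap_grip between -0.022 and 0.017 m and z of eye in the frame of snap_grip between -0.04 and 0.04 m and value of joint gate below 0.1 rad and value of joint slide below 0.04 m), for 0.1 s.
At the end, for the whole second after the job is handed in: The eye's rod is inside the snap hook with the gate shut (under 0.1 rad), the slide is drawn out at least 45 mm of its 50 mm, and the handle lies flat (grip centre under 30 mm high, tilted under 0.2 rad), released and at rest (x of eye in the frame of snap_grip between 0.05 and 0.125 m and y of eye in the frame of snap_grip between -0.022 and 0.017 m and z of eye in the frame of snap_grip between -0.04 and 0.04 m and value of joint gate below 0.1 rad and value of joint slide above 0.045 m and height (world z) of snap_grip below 0.03 m and angle between snap_grip's own z axis and vertical below 0.2 rad and linear speed of hook below 0.02 m/s); the robot touches nothing.
It fails at once if the other handle is moved more than 40 mm (distance of plain_grip from where it was at the start of the episode above 0.04 m).
It also fails if it takes over 50 s, if anything falls off the work surface, if the arm or the gripper's body presses on something with over 40 N, if the wrist force passes 120 N, or if a joint passes its speed limit or range.

## Working session

There is one attempt and no reset: what is moved stays moved. The work goes in short steps, Python scripts to look and compute and a shell command to move; the robot and the scene stay as the last step left them, time stands still between calls to the robot, and variables do not carry over. Pictures are saved under pics/ and viewed, and the job is handed in when it is done.

```bash
mkdir -p pics
cat > h.py <<'E'
from plant import *
import numpy as np, cv2, pickle
def cap(n,tag):
    c=capture(n); pickle.dump(c,open(f'pics/{tag}.pkl','wb')); cv2.imwrite(f'pics/{tag}.png',c['frame']); return c
def ld(tag): return pickle.load(open(f'pics/{tag}.pkl','rb'))
def K(c):
    f=240/np.tan(np.radians(c['fovy'])/2); return f
def ray(c,u,v):
    f=K(c); d=np.array([(u-c['cx'])/f,(v-c['cy'])/f]); s=d.copy()
    for _ in range(20): s=d/(1+c['k1']*(s@s))
    return s
def px(c,u,v,z=None,depth=None):
    """world point at pixel: on plane z, or by depth"""
    s=ray(c,u,v); R=cv2.Rodrigues(np.array(c['rvec'],float))[0]; t=np.array(c['tvec'],float).ravel()
    d=np.array([s[0],s[1],1.]); o=-R.T@t; w=R.T@d
    if z is not None: return o+w*(z-o[2])/w[2]
    if depth is None: depth=float(c['range_z'][int(round(v)),int(round(u))])
    return o+w*depth
def proj(c,p):
    R=cv2.Rodrigues(np.array(c['rvec'],float))[0]; t=np.array(c['tvec'],float).ravel()
    q=R@np.array(p,float)+t; s=q[:2]/q[2]; s=s*(1+c['k1']*(s@s)); return s*K(c)+[c['cx'],c['cy']]
def crop(tag,x0,y0,x1,y1,k,out):
    im=cv2.imread(f'pics/{tag}.png')[y0:y1,x0:x1]; cv2.imwrite(f'pics/{out}.png',cv2.resize(im,None,fx=k,fy=k,interpolation=cv2.INTER_CUBIC))
def st():
    o=observe()
    for k in o: print(k,np.round(o[k],4))
E
python3 - <<'E'
from h import *
for n in ['top','side','wrist']:
    c=cap(n,n+'0'); print(n,c['fovy'],c['k1'],c['cx'],c['cy'])
st()
E
```

```text
top 51.74446765265104 -0.1101784687684093 319.1579677247984 238.90709065670424
side 44.53433485627417 -0.1449694036873351 317.1654209321171 250.07141509353363
wrist 67.7733005117399 -0.05765041572232825 320.8668308294315 239.08238155874156
time 0.15
joint_pos [-1.3683e+00  3.7790e-01  8.0000e-02  1.2744e+00 -1.0000e-04  1.4605e+00]
qd [ 0.0001 -0.0014  0.0036 -0.0001  0.0005  0.0007]
tau [ 1.00000e-03 -4.64035e+01  2.70171e+01  1.39000e-02 -1.00000e-04
 -0.00000e+00]
tcp_pos [ 0.1769 -0.5466  0.2526]
tool_rot [-3.1017e+00 -4.8920e-01  2.0000e-04]
wrist_force [-0.7595 -0.2801  0.1871]
ft_torque [-0.0339 -0.0144 -0.0088]
finger_gap 0.0855
```

View pics/top0.png

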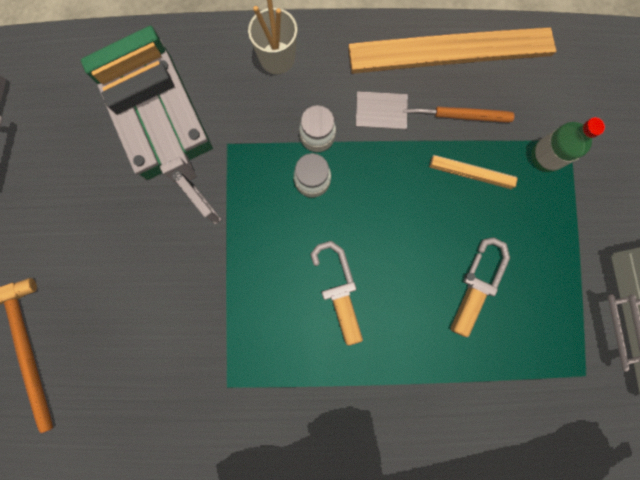

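View pics/side0.png

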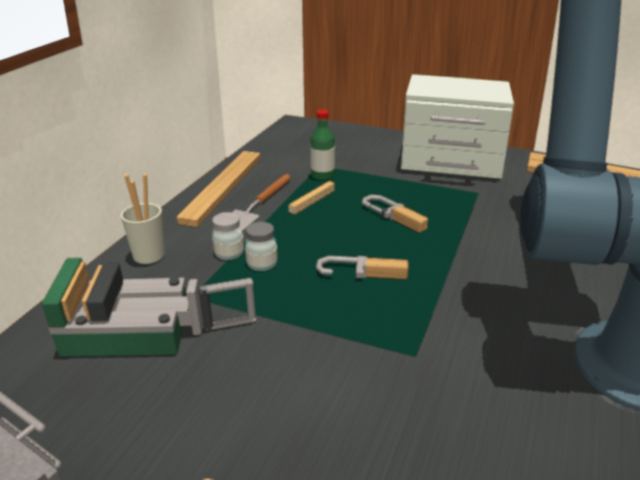

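View pics/wrist0.png

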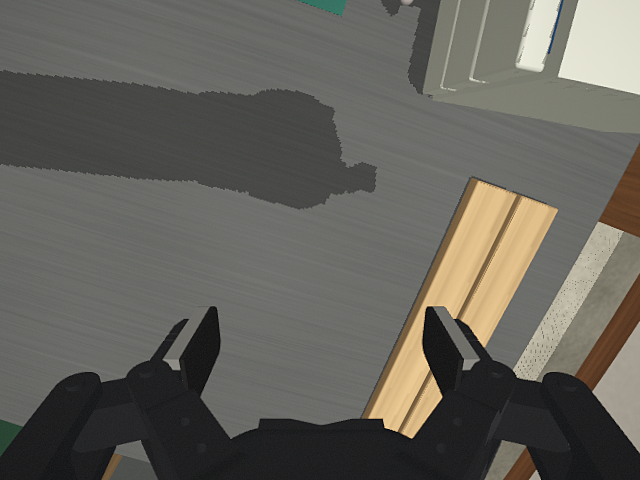

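The top view shows the gated hook at about (490,260), with its grip at (468,312). The open hook is at (335,290). The press is top left, with its eye rod near (216,219). I'll enlarge both.

Run:
```python
from h import *
crop('top0',430,220,530,350,6,'c1'); crop('top0',70,20,240,240,3.4,'c2')
```

```text
(no output)
```

View pics/c1.png

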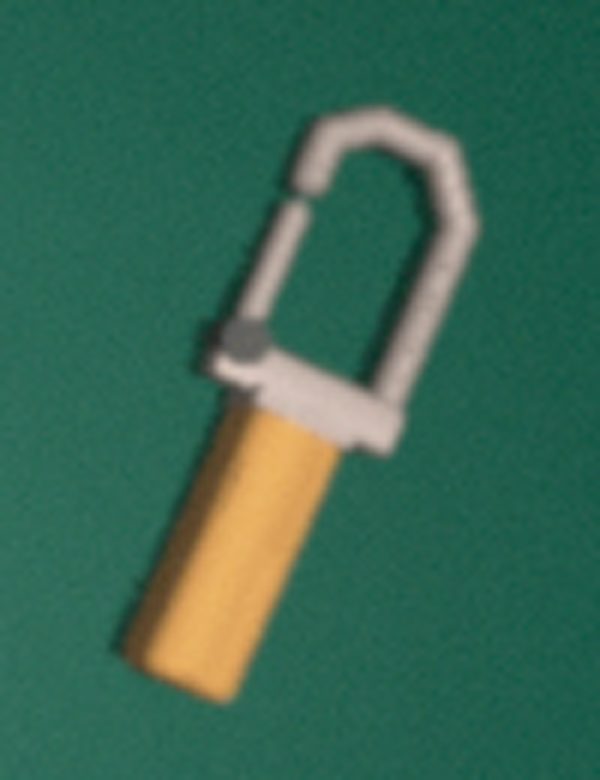

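View pics/c2.png

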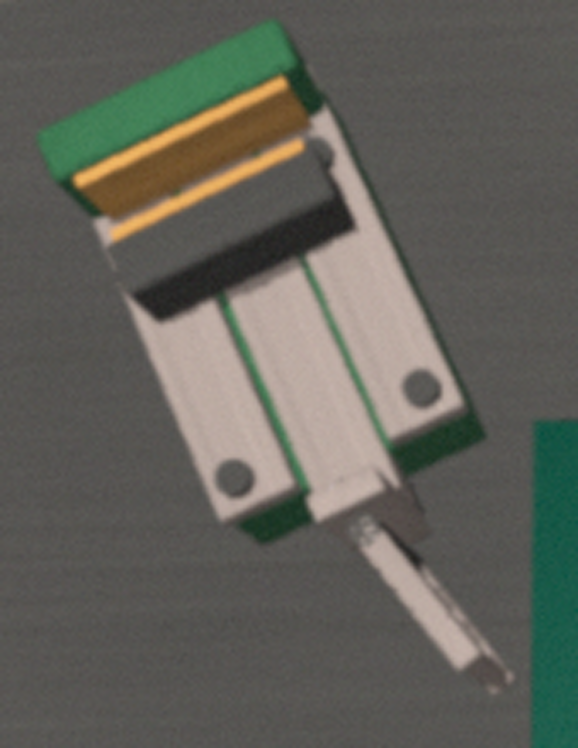

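Run:
```python
from h import *
c=ld('top0')
def a(u,v): return 430+u/6,220+v/6
def b(u,v): return 70+u/3.4,20+v/3.4
for n,p in dict(gtl=(235,405),gtr=(340,450),gbl=(150,665),gbr=(235,700),mid=(240,560)).items():
    print(n,np.round(px(c,*a(*p),z=0.028),4),np.round(px(c,*a(*p)),4))
for n,p in dict(nose=(310,185),crookfront=(380,110),spineL=(395,400),hinge=(245,340),gateend=(295,205)).items():
    print(n,np.round(px(c,*a(*p),z=0.018),4),np.round(px(c,*a(*p)),4))
for n,p in dict(piv=(365,530),armfrontL=(460,668),armfrontR=(480,655),rodbot=(497,690),armbackL=(345,540),armbackR=(385,525)).items():
    print(n,np.round(px(c,*b(*p),z=0.086),4),np.round(px(c,*b(*p)),4))
print('baseTopcorners z?')
for n,p in dict(pl=(222,522),pr=(465,408),pbl=(100,225),bolt1=(235,478),bolt2=(421,388),slideblock=(345,495),gl=(265,540),gr=(485,435)).items():
    print(n,np.round(px(c,*b(*p)),4))
print(px(c,320,240,z=0),-cv2.Rodrigues(c['rvec'])[0].T@c['tvec'])
for t in ['plain']:
    print(np.round(px(c,346,320,z=.028),4))
```

```text
gtl [ 0.5097 -0.2979  0.028 ] [ 0.5098 -0.3024  0.0137]
gtr [ 0.4965 -0.3271  0.028 ] [ 0.4962 -0.3362  0.0017]
gbl [ 0.4392 -0.2712  0.028 ] [ 0.4389 -0.2721  0.0246]
gbr [ 0.4289 -0.2946  0.028 ] [ 0.426  -0.3038 -0.0021]
mid [ 0.4671 -0.2975  0.028 ] [ 0.4671 -0.2972  0.0288]
nose [ 0.5711 -0.3256  0.018 ] [ 0.5712 -0.326   0.0169]
crookfront [ 0.592  -0.3472  0.018 ] [ 0.5918 -0.3464  0.0202]
spineL [ 0.51   -0.3472  0.018 ] [ 0.51   -0.3463  0.0205]
hinge [ 0.5279 -0.3047  0.018 ] [ 0.5277 -0.3031  0.0233]
gateend [ 0.5655 -0.321   0.018 ] [ 0.5654 -0.3206  0.0191]
piv [0.6927 0.1713 0.086 ] [0.692  0.1705 0.0886]
armfrontL [0.6271 0.126  0.086 ] [0.6269 0.1257 0.0874]
armfrontR [0.6329 0.1168 0.086 ] [0.636  0.1208 0.0673]
rodbot [0.6166 0.1089 0.086 ] [0.629  0.1262 0.0007]
armbackL [0.6882 0.1806 0.086 ] [0.6974 0.1921 0.0475]
armbackR [0.6948 0.1619 0.086 ] [0.7049 0.1729 0.0456]
baseTopcorners z?
pl [7.200e-01 2.715e-01 5.000e-04]
pr [0.7606 0.1328 0.0526]
pbl [0.8596 0.3187 0.0606]
bolt1 [0.7245 0.2408 0.0673]
bolt2 [0.7672 0.1515 0.0652]
slideblock [0.7075 0.1788 0.0936]
gl [0.7085 0.2465 0.0058]
gr [0.7625 0.1337 0.0008]
[ 0.5963681  -0.05215814  0.        ] [ 0.50642922 -0.04479839  0.8423241 ]
[ 0.4613 -0.0919  0.028 ]
```

```bash
cat >> h.py <<'E'
from scipy.spatial.transform import Rotation as Ro
def goal(p,yaw,down=True):
    """tool z down, tool x along yaw ; prints offset, dr in tool axes"""
    o=observe(); R=Ro.from_rotvec(o['tool_rot']); x=np.array([np.cos(yaw),np.sin(yaw),0]); z=np.array([0,0,-1.]); y=np.cross(z,x)
    G=Ro.from_matrix(np.c_[x,y,z]); d=np.array(p)-o['tcp_pos']
    print('offset',np.round(R.inv().apply(d),4),'dr',np.round((R.inv()*G).as_rotvec(),4))
def tool():
    o=observe(); M=Ro.from_rotvec(o['tool_rot']).as_matrix(); print('tcp',np.round(o['tcp_pos'],4),'toolx yaw',np.degrees(np.arctan2(M[1,0],M[0,0])).round(2),'tilt',np.degrees(np.arccos(-M[2,2])).round(2),'F',np.round(o['wrist_force'],1),'T',np.round(o['ft_torque'],2),'gap',o['finger_gap'],'t',o['time'],'q',np.round(o['joint_pos'],2))
E
python3 - <<'E'
from h import *
tool()
y=np.radians(-23.2)
goal([.468,-.298,.20],y); goal([.468,-.298,.20],y+np.pi)
E
```

```text
tcp [ 0.1769 -0.5466  0.2526] toolx yaw 17.92 tilt 0.09 F [-0.8 -0.3  0.2] T [-0.03 -0.01 -0.01] gap 0.08547349209234129 t 0.15 q [-1.37  0.38  0.08  1.27 -0.    1.46]
offset [ 0.3535 -0.1469  0.0529] dr [-1.500e-03  4.000e-04  7.178e-01]
offset [ 0.3535 -0.1469  0.0529] dr [-6.0000e-04 -1.9000e-03 -2.4238e+00]
```

```bash
python3 -m creep '[{"claw":1,"offset":[0.12,-0.05,0.0],"dr":[0,0,-0.6]},{"claw":1,"offset":[0.12,-0.05,0.0],"dr":[0,0,-0.6]},{"claw":1,"offset":[0.12,-0.05,0.0],"dr":[0,0,-0.6]},{"claw":1,"offset":[0.24,-0.1,0.02],"dr":[0,0,-1.2]},{"claw":1,"offset":[0.24,-0.1,0.02],"dr":[0,0,-1.2]},{"claw":1,"offset":[0.24,-0.1,0.02],"dr":[0,0,-1.2]},{"claw":1,"offset":[0.3535,-0.147,0.053],"dr":[0,0,-1.8]},{"claw":1,"offset":[0.3535,-0.147,0.053],"dr":[0,0,-1.8]},{"claw":1,"offset":[0.3535,-0.147,0.053],"dr":[0,0,-1.8]},{"claw":1,"offset":[0.3535,-0.147,0.053],"dr":[0,-0.002,-2.424]},{"claw":1,"offset":[0.3535,-0.147,0.053],"dr":[0,-0.002,-2.424]},{"claw":1,"offset":[0.3535,-0.147,0.053],"dr":[0,-0.002,-2.424]},{"claw":1,"offset":[0.3535,-0.147,0.053],"dr":[0,-0.002,-2.424]},{"claw":1,"offset":[0.3535,-0.147,0.053],"dr":[0,-0.002,-2.424]},{"claw":1,"offset":[0.3535,-0.147,0.053],"dr":[0,-0.002,-2.424]}]' 120
python3 - <<'E'
from h import *
tool(); cap('wrist','w1'); cap('side','s1')
E
```

```text
time: 2.02
tcp_pos: [0.4678, -0.2978, 0.1997]
tool_rot: [-0.635, -3.076, -0.0]
wrist_force: [0.2, -0.6, -0.5]
finger_gap: 0.0857
tcp [ 0.4678 -0.2978  0.1997] toolx yaw 156.67 tilt 0.05 F [ 0.2 -0.6 -0.5] T [ 0.02 -0.02 -0.05] gap 0.08571203633256184 t 2.025 q [-0.68  0.36 -0.09  1.13 -0.   -0.27]
```

View pics/w1.png

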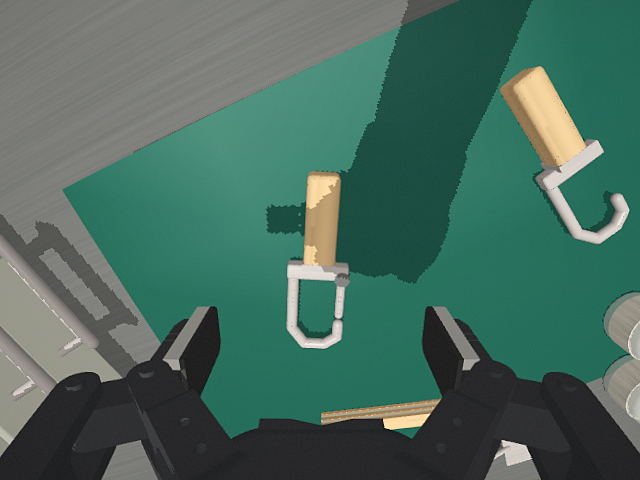

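Run:
```python
from h import *
crop('w1',270,160,370,360,3,'c3'); crop('s1',180,260,280,350,6,'c4')
```

```text
(no output)
```

View pics/c3.png

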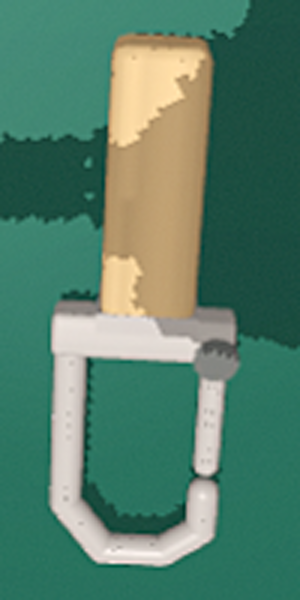

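View pics/c4.png

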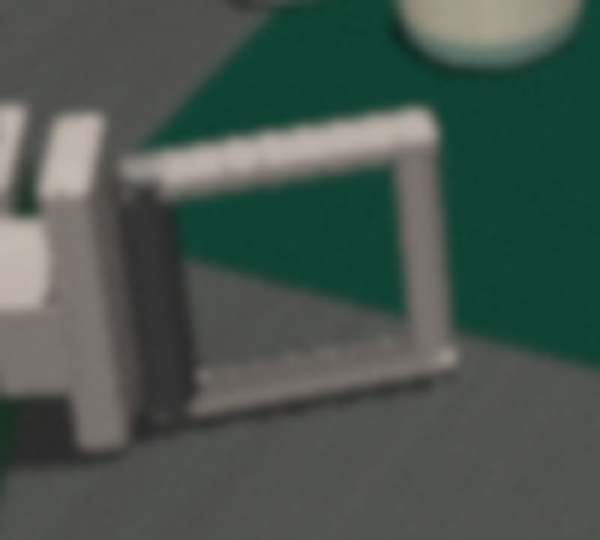

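Run:
```python
from h import *
c=ld('w1')
P={}
for n,p in dict(tl=(115,48),tr=(207,52),bl=(103,312),br=(192,315),spine=(67,480),spine2=(70,370),nose=(203,488),hinge=(217,360),crookfront=(135,562)).items():
    z=.028 if n in('tl','tr','bl','br') else .018
    P[n]=px(c,270+p[0]/3,160+p[1]/3,z=z); print(n,P[n].round(4),px(c,270+p[0]/3,160+p[1]/3).round(4))
m1=(P['tl']+P['tr'])/2;m2=(P['bl']+P['br'])/2; d=m2-m1; print('len',np.linalg.norm(d),'yaw',np.degrees(np.arctan2(d[1],d[0])),'ctr from back',m1+d/np.linalg.norm(d)*.0425)
d=P['spine']-P['spine2'];print('yaw spine',np.degrees(np.arctan2(d[1],d[0])))
s=ld('s1')
for p in [(423,245),(400,130),(435,350)]:
    u,v=180+p[0]/6,260+p[1]/6
    print(px(s,u,v).round(4), [px(s,u,v,z=z).round(4) for z in (.043,.078,.008)])
```

```text
tl [ 0.4282 -0.2912  0.028 ] [ 0.4285 -0.2915  0.0253]
tr [ 0.4391 -0.2688  0.028 ] [ 4.434e-01 -2.691e-01 -3.000e-04]
bl [ 0.4973 -0.3257  0.028 ] [ 0.4983 -0.3263  0.0252]
br [ 0.5084 -0.3021  0.028 ] [ 0.5098 -0.3025  0.0246]
spine [ 0.5494 -0.3622  0.018 ] [ 0.5503 -0.3627  0.0162]
spine2 [ 0.5145 -0.345   0.018 ] [ 0.5143 -0.3449  0.0183]
nose [ 0.5693 -0.3232  0.018 ] [ 0.5696 -0.3233  0.0176]
hinge [ 0.5292 -0.302   0.018 ] [ 0.528  -0.3017  0.0207]
crookfront [ 0.5864 -0.3545  0.018 ] [ 0.5869 -0.3548  0.0172]
len 0.0770710384156601 yaw -26.0697212747648 ctr from back [ 0.47180923 -0.29867781  0.028     ]
yaw spine -26.145609971576707
[0.631  0.1317 0.0473] [array([0.6339, 0.1268, 0.043 ]), array([0.6103, 0.1664, 0.078 ]), array([0.6574, 0.0872, 0.008 ])]
[0.6333 0.1346 0.0881] [array([0.666 , 0.0801, 0.043 ]), array([0.6406, 0.1225, 0.078 ]), array([0.6915, 0.0378, 0.008 ])]
[0.6313 0.1296 0.008 ] [array([0.6092, 0.1669, 0.043 ]), array([0.587 , 0.2042, 0.078 ]), array([0.6313, 0.1296, 0.008 ])]
```

Run:
```python
from h import *
goal([.472,-.300,.027],np.radians(154.5))
```

```text
offset [-0.0047 -0.0003  0.1728] dr [-0.0001 -0.0006  0.0387]
```

```bash
python3 -m creep '[{"claw":1,"offset":[-0.005,0,0.05],"dr":[0,0,0.039]},{"claw":1,"offset":[-0.005,0,0.1],"dr":[0,0,0.039]},{"claw":1,"offset":[-0.005,0,0.15],"dr":[0,0,0.039]},{"claw":1,"offset":[-0.005,0,0.172],"dr":[0,0,0.039]},{"claw":1,"offset":[-0.005,0,0.172],"dr":[0,0,0.039]},{"claw":1,"offset":[-0.005,0,0.172],"dr":[0,0,0.039]},{"claw":-1,"offset":[-0.005,0,0.172],"dr":[0,0,0.039]},{"claw":-1,"offset":[-0.005,0,0.172],"dr":[0,0,0.039]},{"claw":-1,"offset":[-0.005,0,0.172],"dr":[0,0,0.039]},{"claw":-1,"offset":[-0.005,0,0.172],"dr":[0,0,0.039]},{"claw":-1,"offset":[-0.005,0,0.172],"dr":[0,0,0.039]},{"claw":-1,"offset":[-0.005,0,0.172],"dr":[0,0,0.039]}]' 100
python3 - <<'E'
from h import *
tool(); cap('wrist','w2')
E
```

```text
time: 3.62
tcp_pos: [0.4729, -0.3002, 0.0287]
tool_rot: [0.694, 3.063, -0.001]
wrist_force: [-0.4, -0.5, 5.8]
finger_gap: 0.026
tcp [ 0.4729 -0.3002  0.0287] toolx yaw 154.48 tilt 0.06 F [-0.4 -0.5  5.8] T [0.21 0.2  0.03] gap 0.026048616203151922 t 3.625 q [-0.68  0.52 -0.32  0.73 -0.   -0.23]
```

View pics/w2.png

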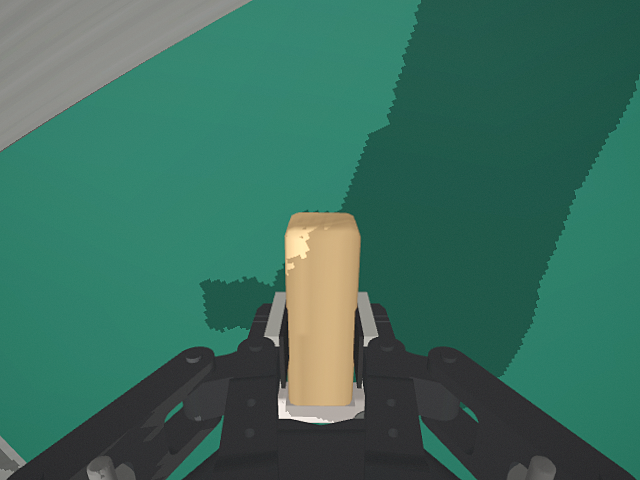

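Run:
```python
from h import *
c=ld('top0')
for p in [(317,115),(312,165),(330,178),(318,195),(295,178)]: print(p,px(c,*p).round(3))
goal([.473,-.30,.13],np.radians(154.5))
goal([.5827,.0543,.13],np.radians(180+25.6))
```

```text
(317, 115) [ 0.789 -0.05   0.08 ]
(312, 165) [ 0.708 -0.041  0.078]
(330, 178) [ 0.696 -0.07   0.037]
(318, 195) [ 0.672 -0.05   0.013]
(295, 178) [ 0.693 -0.013  0.051]
offset [-1.000e-04  2.000e-04 -1.013e-01] dr [-0.0003  0.001  -0.0003]
offset [ 0.0536  0.3672 -0.1014] dr [-7.000e-04  8.000e-04 -8.922e-01]
```

```bash
python3 -m creep '[{"claw":-1,"offset":[0,0,-0.03],"dr":[0,0,0]},{"claw":-1,"offset":[0,0,-0.08],"dr":[0,0,0]},{"claw":-1,"offset":[0,0,-0.12],"dr":[0,0,0]},{"claw":-1,"offset":[0.01,0.05,-0.12],"dr":[0,0,-0.1]},{"claw":-1,"offset":[0.02,0.1,-0.12],"dr":[0,0,-0.25]},{"claw":-1,"offset":[0.03,0.15,-0.12],"dr":[0,0,-0.4]},{"claw":-1,"offset":[0.035,0.2,-0.12],"dr":[0,0,-0.55]},{"claw":-1,"offset":[0.04,0.25,-0.12],"dr":[0,0,-0.7]},{"claw":-1,"offset":[0.05,0.3,-0.12],"dr":[0,0,-0.8]},{"claw":-1,"offset":[0.054,0.34,-0.12],"dr":[0,0,-0.892]},{"claw":-1,"offset":[0.054,0.367,-0.12],"dr":[0,0,-0.892]},{"claw":-1,"offset":[0.054,0.367,-0.12],"dr":[0,0,-0.892]},{"claw":-1,"offset":[0.054,0.367,-0.12],"dr":[0,0,-0.892]}]'
python3 - <<'E'
from h import *
tool(); cap('top','t3'); cap('side','s3')
E
```

```text
time: 5.3
tcp_pos: [0.5814, 0.0539, 0.148]
tool_rot: [0.695, -3.062, 0.002]
wrist_force: [0.4, -0.1, -1.8]
finger_gap: 0.0261
tcp [0.5814 0.0539 0.148 ] toolx yaw -154.42 tilt 0.09 F [ 0.4 -0.1 -1.8] T [0.01 0.02 0.05] gap 0.02609706833376283 t 5.3 q [-0.02  0.45 -0.09  1.03 -0.   -0.46]
```

View pics/t3.png

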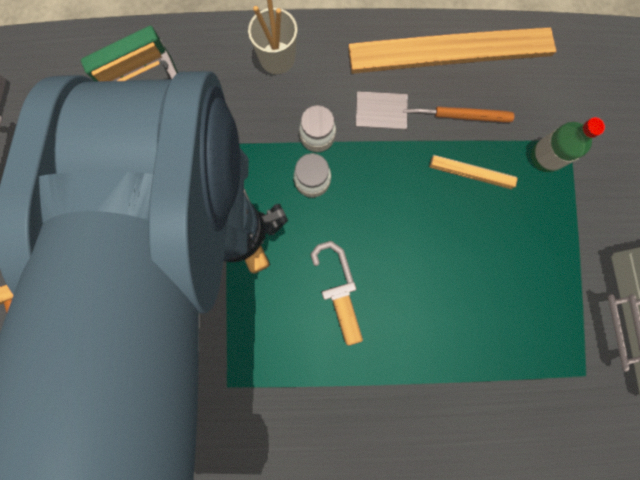

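View pics/s3.png

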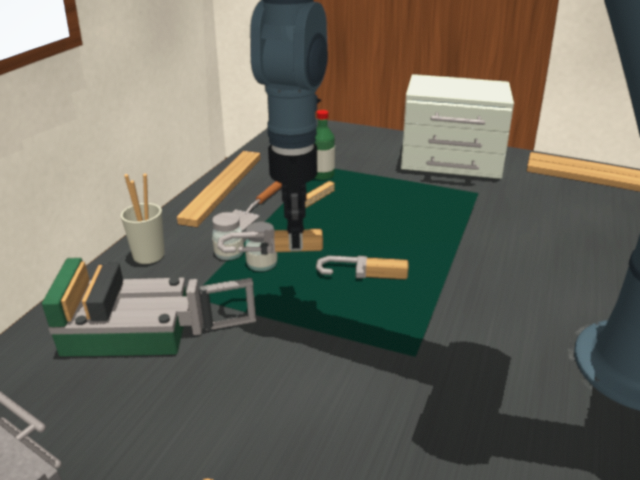

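```bash
python3 -m creep '[{"claw":-1,"offset":[0,0,0.04],"dr":[0,0,0]},{"claw":-1,"offset":[0,0,0.08],"dr":[0,0,0]},{"claw":-1,"offset":[0,0,0.09],"dr":[0,0,0]},{"claw":-1,"offset":[0,0,0.09],"dr":[0,0,0]}]'
python3 - <<'E'
from h import *
tool(); cap('side','s4'); crop('s4',170,190,340,320,4.7,'c5')
E
```

```text
time: 5.9
tcp_pos: [0.581, 0.0528, 0.0582]
tool_rot: [0.692, -3.063, 0.001]
wrist_force: [-0.2, 1.1, -1.6]
finger_gap: 0.0263
tcp [0.581  0.0528 0.0582] toolx yaw -154.53 tilt 0.11 F [-0.2  1.1 -1.6] T [-0.03  0.04 -0.04] gap 0.026264317957560353 t 5.9 q [-0.02  0.52 -0.22  0.83 -0.   -0.46]
```

View pics/c5.png

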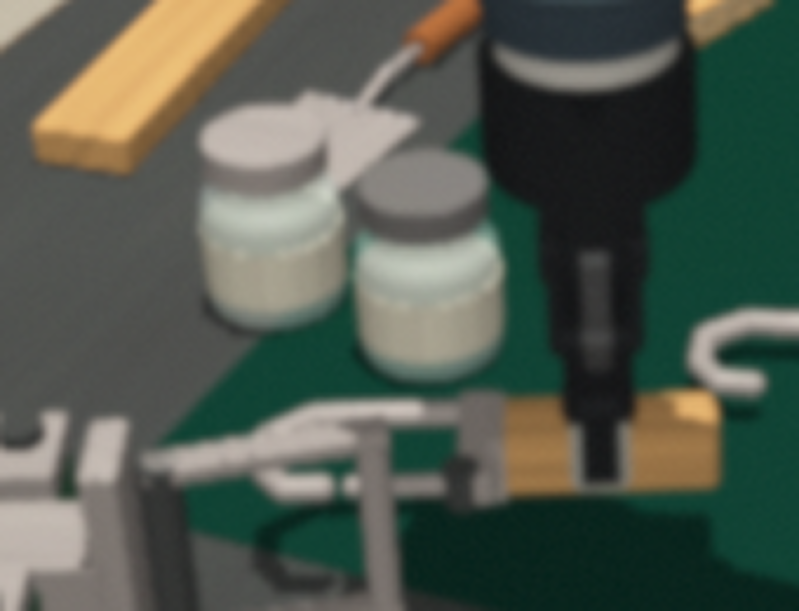

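```bash
cat >> h.py <<'E'
def overlay(tag,out,box,k,gx=0,gy=0,gz=0,dyaw=0,rod=None,dz=.0147):
    c=ld(tag); o=observe(); M=Ro.from_rotvec(o['tool_rot']).as_matrix(); yaw=np.arctan2(-M[1,0],-M[0,0])+np.radians(dyaw)
    R=np.array([[np.cos(yaw),-np.sin(yaw),0],[np.sin(yaw),np.cos(yaw),0],[0,0,1]])
    g=np.array(o['tcp_pos'])-[0,0,dz]+R@np.array([gx,gy,gz])
    x0,y0,x1,y1=box; im=cv2.resize(cv2.imread(f'pics/{tag}.png')[y0:y1,x0:x1],None,fx=k,fy=k,interpolation=cv2.INTER_CUBIC)
    def q(p): a=(proj(c,p)-[x0-.5,y0-.5])*k-.5*0; return tuple(int(round(t)) for t in a)
    H=lambda a,b,z=0: g+R@np.array([a/1e3,b/1e3,z/1e3])
    L=[[H(-43,14,14),H(-43,14,-14),H(42,14,-14),H(42,14,14),H(-43,14,14)],[H(-43,-14,14),H(42,-14,14)],[H(52,-28),H(52,28)],[H(50,22),H(91,22)],[H(52,-23),H(105,-23)],[H(124,-8),H(124,8)]]
    for l in L:
        for a,b in zip(l,l[1:]): cv2.line(im,q(a),q(b),(0,0,255),1)
    cv2.circle(im,q(H(91,22)),4,(255,0,0),1)
    if rod is not None:
        cv2.line(im,q([*rod,.008]),q([*rod,.078]),(0,255,255),1)
        r=R.T@(np.array([*rod,.043])-g); print('rod in handle',r.round(4))
    cv2.imwrite(f'pics/{out}.png',im); print('grip',g.round(4),'yaw',np.degrees(yaw).round(2))
E
python3 - <<'E'
from h import *
overlay('s4','c6',(170,190,340,320),4.7,rod=(.6335,.128))
E
```

```text
rod in handle [ 0.0786  0.0457 -0.0016]
grip [0.5822 0.0529 0.0446] yaw 25.48
```

View pics/c6.png

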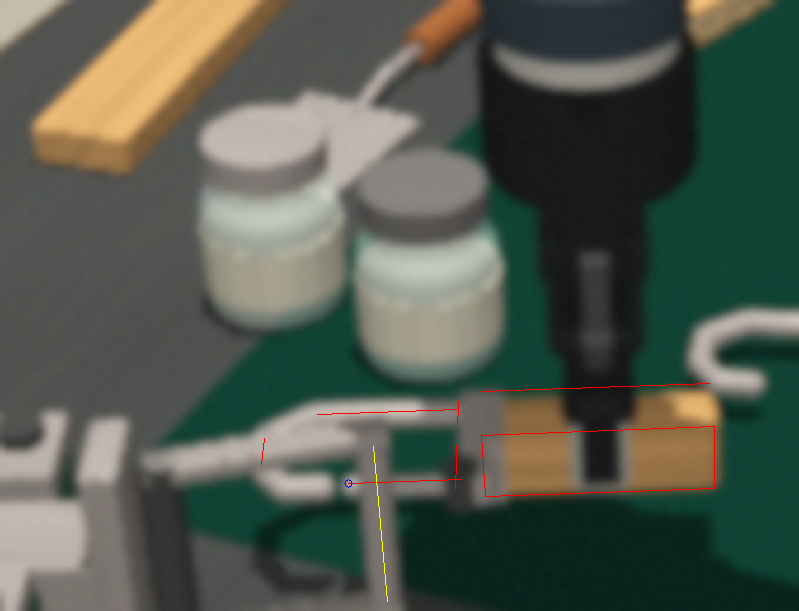

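```bash
python3 -m creep '[{"claw":-1,"offset":[0,0.01,0],"dr":[0,0,0]},{"claw":-1,"offset":[0,0.02,0],"dr":[0,0,0]},{"claw":-1,"offset":[-0.001,0.027,0],"dr":[0,0,0]},{"claw":-1,"offset":[-0.002,0.034,0],"dr":[0,0,0]},{"claw":-1,"offset":[-0.002,0.041,0],"dr":[0,0,0]},{"claw":-1,"offset":[-0.002,0.045,0],"dr":[0,0,0]},{"claw":-1,"offset":[-0.002,0.045,0],"dr":[0,0,0]}]'
python3 - <<'E'
from h import *
tool(); cap('side','s5'); overlay('s5','c7',(150,190,320,320),4.7,rod=(.6208,.1601))
E
```

```text
time: 6.82
tcp_pos: [0.5646, 0.0949, 0.0593]
tool_rot: [-0.694, 3.063, -0.001]
wrist_force: [0.6, 0.3, -2.2]
finger_gap: 0.0259
tcp [0.5646 0.0949 0.0593] toolx yaw -154.48 tilt 0.06 F [ 0.6  0.3 -2.2] T [-0.03  0.09 -0.04] gap 0.025914530703447434 t 6.825 q [ 0.06  0.5  -0.25  0.81 -0.   -0.39]
rod in handle [ 0.079   0.0347 -0.0015]
grip [0.5644 0.0947 0.0445] yaw 25.51
```

View pics/c7.png

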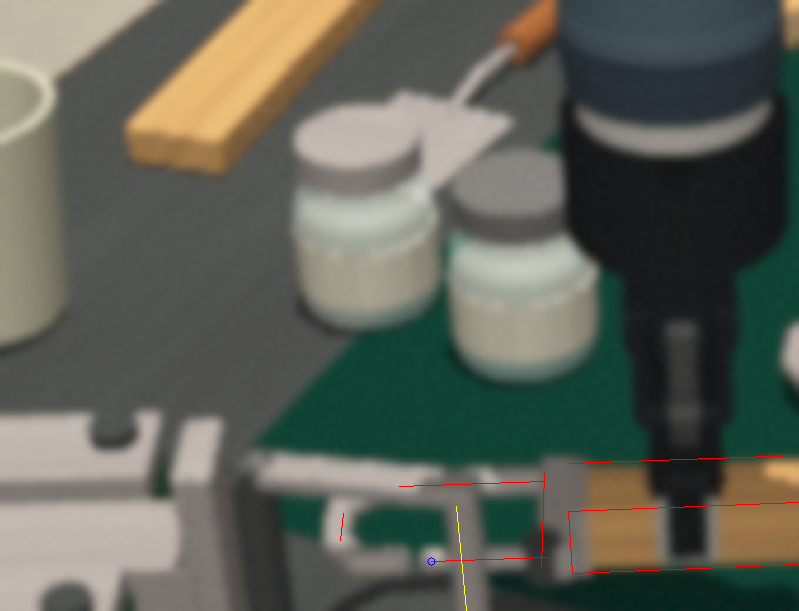

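```bash
python3 -m creep '[{"claw":-1,"offset":[0,0.005,0],"dr":[0,0,0]},{"claw":-1,"offset":[0,0.01,0],"dr":[0,0,0]},{"claw":-1,"offset":[0,0.012,0],"dr":[0,0,0]},{"claw":-1,"offset":[0,0.012,0],"dr":[0,0,0]}]'
python3 - <<'E'
from h import *
tool(); cap('side','s6'); overlay('s6','c8',(190,230,310,340),6,rod=(.6208,.1601))
E
```

```text
time: 7.38
tcp_pos: [0.5595, 0.1052, 0.0594]
tool_rot: [-0.693, 3.063, -0.003]
wrist_force: [1.5, -3.8, -1.8]
finger_gap: 0.0261
tcp [0.5595 0.1052 0.0594] toolx yaw -154.51 tilt 0.1 F [ 1.5 -3.8 -1.8] T [-0.69 -0.29 -0.39] gap 0.026095001347483035 t 7.375 q [ 0.08  0.5  -0.26  0.81 -0.   -0.37]
rod in handle [ 0.079   0.0232 -0.0016]
grip [0.5595 0.1052 0.0446] yaw 25.49
```

View pics/c8.png

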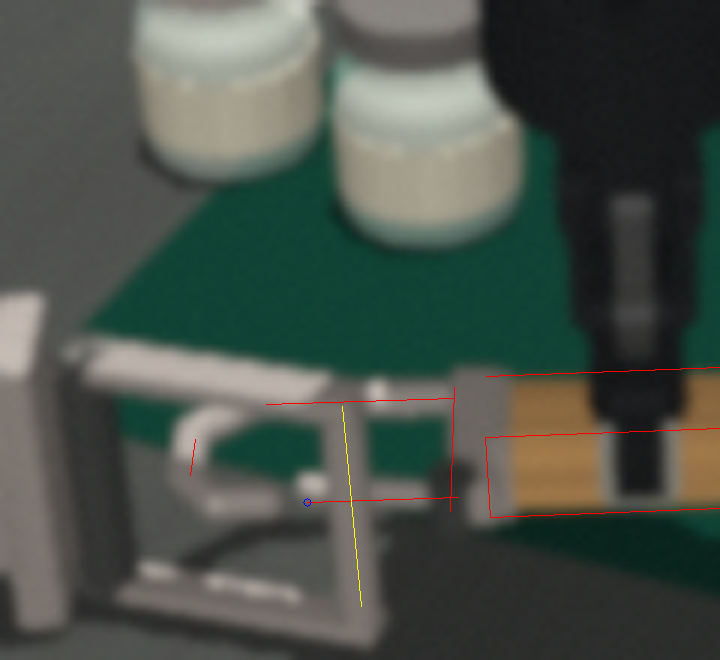

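```bash
python3 -m creep '[{"claw":-1,"offset":[0.002,0.004,0],"dr":[0,0,0]},{"claw":-1,"offset":[0.004,0.008,0],"dr":[0,0,0]},{"claw":-1,"offset":[0.004,0.012,0],"dr":[0,0,0]},{"claw":-1,"offset":[0.004,0.016,0],"dr":[0,0,0]},{"claw":-1,"offset":[0.004,0.02,0],"dr":[0,0,0]},{"claw":-1,"offset":[0.004,0.02,0],"dr":[0,0,0]}]'
python3 - <<'E'
from h import *
tool(); cap('side','s7'); overlay('s7','c9',(190,230,310,340),6,rod=(.6208,.1601))
E
```

```text
time: 8.18
tcp_pos: [0.5469, 0.1208, 0.0593]
tool_rot: [0.692, -3.064, 0.005]
wrist_force: [0.8, -5.3, -1.0]
finger_gap: 0.0261
tcp [0.5469 0.1208 0.0593] toolx yaw -154.56 tilt 0.18 F [ 0.8 -5.3 -1. ] T [-1.05 -0.17 -0.45] gap 0.026098794837988777 t 8.175 q [ 0.11  0.48 -0.29  0.8  -0.   -0.34]
rod in handle [ 0.0837  0.0038 -0.0016]
grip [0.5469 0.1207 0.0446] yaw 25.43
```

View pics/c9.png

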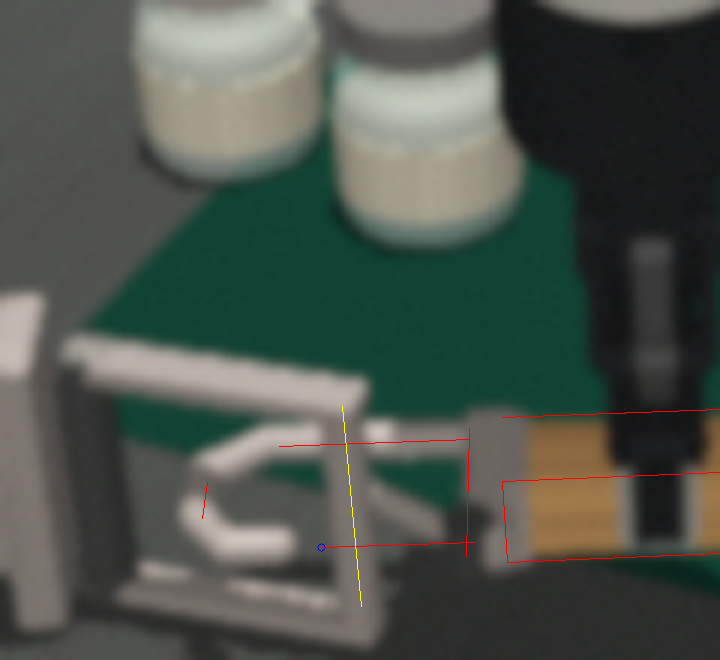

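```bash
python3 -m creep '[{"claw":-1,"offset":[0,0.004,0],"dr":[0,0,0]},{"claw":-1,"offset":[0,0.008,0],"dr":[0,0,0]},{"claw":-1,"offset":[0,0.012,0],"dr":[0,0,0]},{"claw":-1,"offset":[0,0.012,0],"dr":[0,0,0]}]'
python3 - <<'E'
from h import *
tool(); cap('side','s8'); overlay('s8','c10',(190,230,310,340),6,rod=(.6208,.1601))
E
```

```text
time: 8.72
tcp_pos: [0.5402, 0.1309, 0.0588]
tool_rot: [0.69, -3.061, 0.006]
wrist_force: [-1.4, -5.2, -1.1]
finger_gap: 0.0262
tcp [0.5402 0.1309 0.0588] toolx yaw -154.59 tilt 0.3 F [-1.4 -5.2 -1.1] T [-0.99  0.23 -0.27] gap 0.026202799673757108 t 8.725 q [ 0.13  0.48 -0.3   0.8  -0.   -0.32]
rod in handle [ 0.0854 -0.0082 -0.001 ]
grip [0.5401 0.1309 0.044 ] yaw 25.41
```

View pics/c10.png

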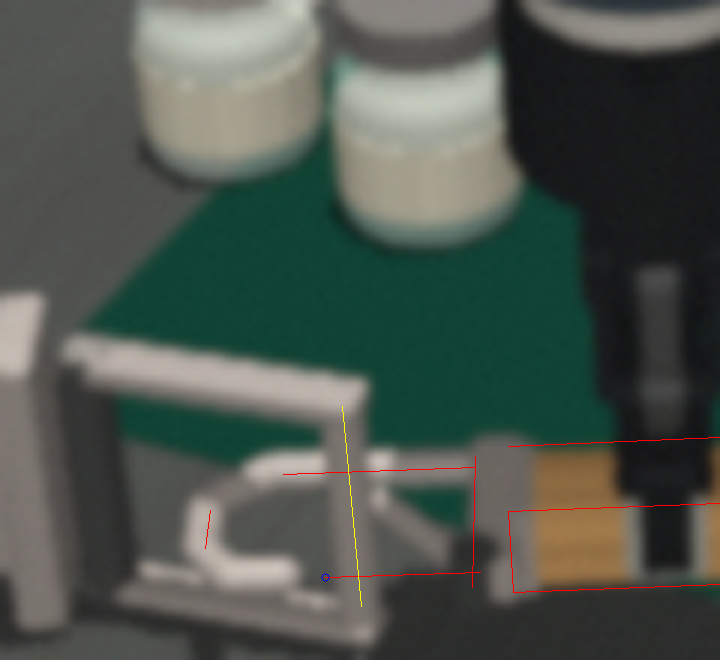

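```bash
python3 -m creep '[{"claw":-1,"offset":[0.006,0.001,0],"dr":[0,0,0]},{"claw":-1,"offset":[0.012,0.001,0],"dr":[0,0,0]},{"claw":-1,"offset":[0.018,0,0],"dr":[0,0,0]},{"claw":-1,"offset":[0.024,0,0],"dr":[0,0,0]},{"claw":-1,"offset":[0.024,0,0],"dr":[0,0,0]}]'
python3 - <<'E'
from h import *
tool(); cap('side','s9'); overlay('s9','c11',(190,230,310,340),6,rod=(.6208,.1601))
E
```

```text
time: 9.4
tcp_pos: [0.5179, 0.1206, 0.0589]
tool_rot: [0.69, -3.061, 0.005]
wrist_force: [0.1, -0.5, -1.9]
finger_gap: 0.0259
tcp [0.5179 0.1206 0.0589] toolx yaw -154.58 tilt 0.29 F [ 0.1 -0.5 -1.9] T [-0.    0.04 -0.08] gap 0.025895662092618954 t 9.4 q [ 0.11  0.44 -0.37  0.77 -0.   -0.33]
rod in handle [ 0.1094 -0.0084 -0.0013]
grip [0.5184 0.1207 0.0443] yaw 25.42
```

View pics/c11.png

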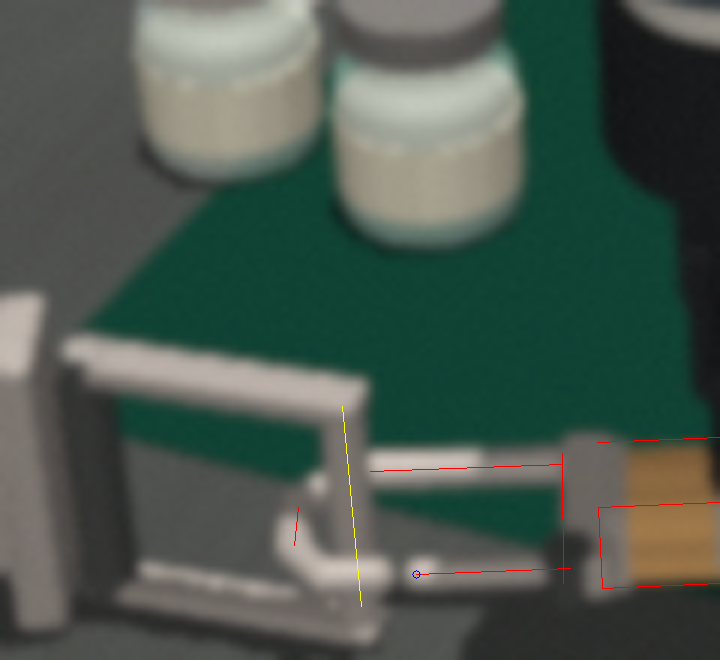

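```bash
python3 -m creep '[{"claw":-1,"offset":[0.008,0,0],"dr":[0,0,0]},{"claw":-1,"offset":[0.016,0,0],"dr":[0,0,0]},{"claw":-1,"offset":[0.024,0,0],"dr":[0,0,0]},{"claw":-1,"offset":[0.03,0,0],"dr":[0,0,0]},{"claw":-1,"offset":[0.03,0,0],"dr":[0,0,0]}]'
python3 - <<'E'
from h import *
tool(); cap('side','s10'); crop('s10',190,230,330,340,5.5,'c12')
E
```

```text
time: 10.07
tcp_pos: [0.4933, 0.108, 0.0599]
tool_rot: [-0.69, 3.063, -0.005]
wrist_force: [3.6, 0.9, -2.6]
finger_gap: 0.0258
tcp [0.4933 0.108  0.0599] toolx yaw -154.6 tilt 0.21 F [ 3.6  0.9 -2.6] T [ 0.23 -0.75 -0.03] gap 0.02579192777841541 t 10.075 q [ 0.09  0.39 -0.44  0.74 -0.   -0.35]
```

View pics/c12.png

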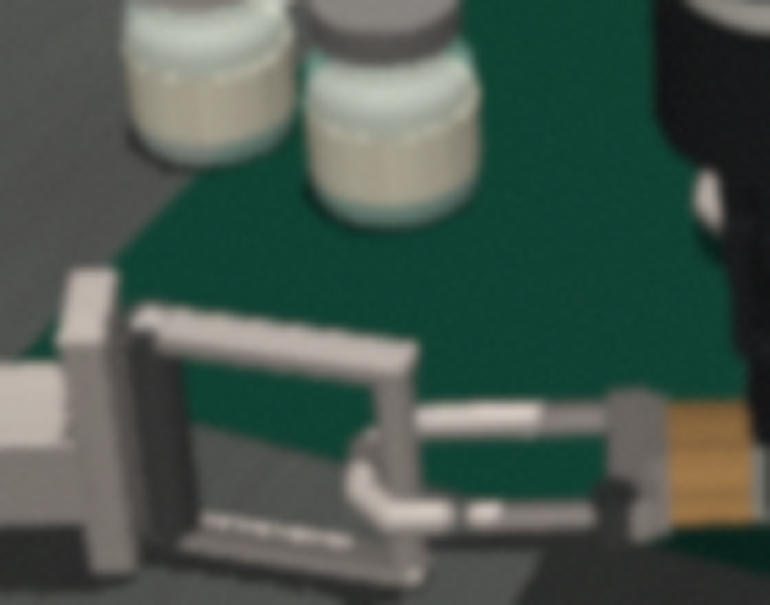

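```bash
python3 -m creep '[{"claw":-1,"offset":[0.008,0,0],"dr":[0,0,0]},{"claw":-1,"offset":[0.016,0,0],"dr":[0,0,0]},{"claw":-1,"offset":[0.022,0,0],"dr":[0,0,0]},{"claw":-1,"offset":[0.022,0,0],"dr":[0,0,0]}]'
python3 -m creep '[{"claw":-1,"offset":[0.002,0,0],"dr":[0,0,0]},{"claw":-1,"offset":[0.004,0,0],"dr":[0,0,0]},{"claw":-1,"offset":[0.004,0,0],"dr":[0,0,0]}]'
```

```text
time: 10.62
tcp_pos: [0.4746, 0.0987, 0.0604]
tool_rot: [-0.69, 3.061, -0.006]
wrist_force: [3.5, 0.1, -3.2]
finger_gap: 0.0262
time: 11.0
tcp_pos: [0.4726, 0.0972, 0.0608]
tool_rot: [-0.689, 3.058, -0.006]
wrist_force: [5.3, 1.9, -5.6]
finger_gap: 0.0259
```

```bash
python3 -m creep '[{"claw":-1,"offset":[0.003,0,0.001],"dr":[0,0,0]},{"claw":-1,"offset":[0.006,0,0.002],"dr":[0,0,0]},{"claw":-1,"offset":[0.006,0,0.002],"dr":[0,0,0]}]'
python3 - <<'E'
from h import *
tool(); cap('side','s11'); crop('s11',190,230,330,340,5.5,'c13')
E
```

```text
time: 11.38
tcp_pos: [0.47, 0.0951, 0.0597]
tool_rot: [-0.688, 3.052, -0.006]
wrist_force: [7.1, 3.0, -5.0]
finger_gap: 0.0264
tcp [0.47   0.0951 0.0597] toolx yaw -154.6 tilt 0.75 F [ 7.1  3.  -5. ] T [ 0.36 -1.12 -0.05] gap 0.026375366342896757 t 11.375 q [ 0.07  0.34 -0.52  0.7  -0.   -0.38]
```

View pics/c13.png

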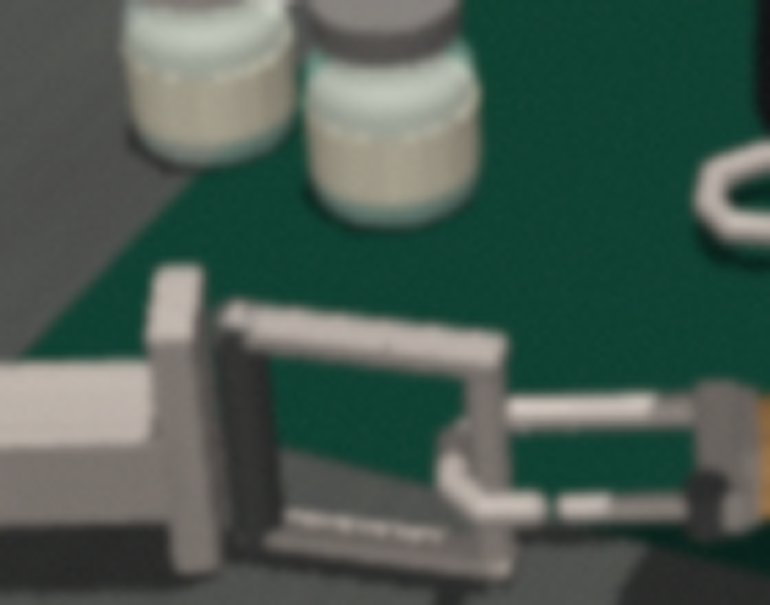

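```bash
python3 -m creep '[{"claw":-1,"offset":[0.005,0,0],"dr":[0,0,0]},{"claw":-1,"offset":[0.01,0,0],"dr":[0,0,0]},{"claw":-1,"offset":[0.01,0,0],"dr":[0,0,0]},{"claw":-1,"offset":[0.01,0,0],"dr":[0,0,0]}]'
python3 - <<'E'
from h import *
tool(); c=cap('side','s12'); crop('s12',150,200,340,340,4.2,'c14')
E
```

```text
time: 11.92
tcp_pos: [0.4702, 0.0919, 0.0622]
tool_rot: [-0.683, 3.036, -0.007]
wrist_force: [19.2, 5.0, -11.1]
finger_gap: 0.0259
tcp [0.4702 0.0919 0.0622] toolx yaw -154.63 tilt 1.71 F [ 19.2   5.  -11.1] T [ 0.61 -2.79 -0.3 ] gap 0.025871792250680106 t 11.925 q [ 0.06  0.32 -0.54  0.68  0.   -0.38]
```

View pics/c14.png

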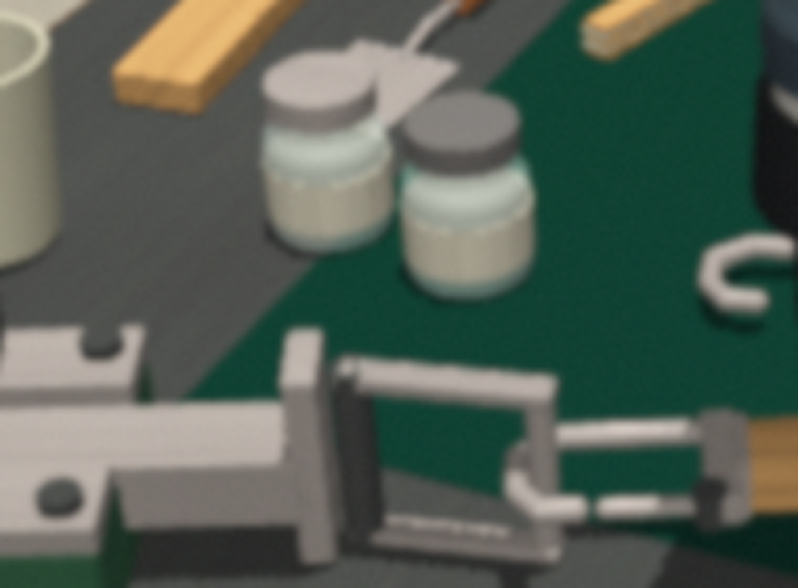

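Run:
```python
from h import *
a=ld('s9');b=ld('s12')
p=px(a,190+18/6,230+300/6); q=px(b,150+301/4.2,200+335/4.2); print(p,q)
# block top front-right edge corner
p=px(a,190+43/6,230+295/6,z=.088); q=px(b,150+322/4.2,200+332/4.2,z=.088); print(p,q,np.linalg.norm((p-q)[:2]))
goal([.4702+.003,.0919+.0015,.027],np.radians(180+25.5))
```

```text
[0.71469041 0.1681694  0.09171752] [0.67081337 0.1502805  0.09216971]
[0.7127928  0.15920958 0.088     ] [0.66748961 0.14043108 0.088     ] 0.049040905749500055
offset [-0.0024  0.0004  0.0353] dr [-0.0108  0.0278 -0.0024]
```

```bash
python3 -m creep '[{"claw":-1,"offset":[-0.003,0,0.004],"dr":[-0.01,0.028,0]},{"claw":-1,"offset":[-0.0035,0,0.012],"dr":[-0.01,0.028,0]},{"claw":-1,"offset":[-0.004,0,0.02],"dr":[-0.01,0.028,0]},{"claw":-1,"offset":[-0.004,0,0.026],"dr":[-0.01,0.028,0]},{"claw":-1,"offset":[-0.004,0,0.031],"dr":[-0.01,0.028,0]},{"claw":-1,"offset":[-0.004,0,0.033],"dr":[-0.01,0.028,0]},{"claw":-1,"offset":[-0.004,0,0.033],"dr":[-0.01,0.028,0]}]'
python3 - <<'E'
from h import *
tool(); c=cap('side','s13'); crop('s13',220,230,380,350,5,'c15')
E
```

```text
time: 12.85
tcp_pos: [0.4744, 0.0937, 0.0295]
tool_rot: [0.69, -3.064, 0.001]
wrist_force: [-1.0, -0.2, -0.1]
finger_gap: 0.0258
tcp [0.4744 0.0937 0.0295] toolx yaw -154.63 tilt 0.05 F [-1.  -0.2 -0.1] T [0.07 0.09 0.04] gap 0.02581883385689848 t 12.85 q [ 0.06  0.39 -0.53  0.64 -0.   -0.38]
```

View pics/c15.png

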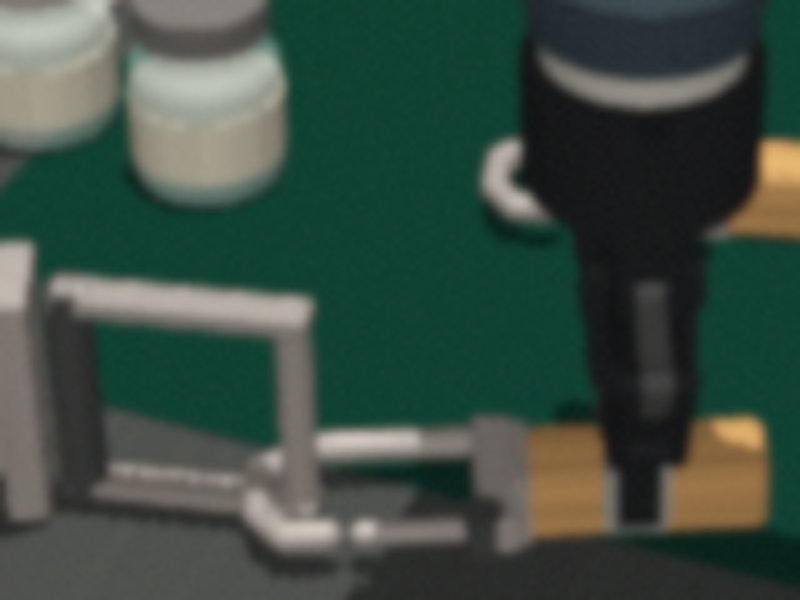

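```bash
python3 -m creep '[{"claw":-1,"offset":[0,0,0.001],"dr":[0,0,0]},{"claw":0.2,"offset":[0,0,0.001],"dr":[0,0,0]},{"claw":0.5,"offset":[0,0,0.001],"dr":[0,0,0]},{"claw":0.5,"offset":[0,0,0.001],"dr":[0,0,0]},{"claw":0.5,"offset":[0,0,0.001],"dr":[0,0,0]},{"claw":0.5,"offset":[0,0,-0.02],"dr":[0,0,0]},{"claw":0.5,"offset":[0,0,-0.07],"dr":[0,0,0]},{"claw":0.5,"offset":[0,0,-0.13],"dr":[0,0,0]},{"claw":0.5,"offset":[0.05,-0.05,-0.18],"dr":[0,0,0]},{"claw":0.5,"offset":[0.05,-0.1,-0.2],"dr":[0,0,0]},{"claw":0.5,"offset":[0.05,-0.15,-0.2],"dr":[0,0,0]},{"claw":0.5,"offset":[0.05,-0.2,-0.2],"dr":[0,0,0]},{"claw":0.5,"offset":[0.05,-0.25,-0.2],"dr":[0,0,0]},{"claw":0.5,"offset":[0.05,-0.3,-0.2],"dr":[0,0,0]},{"claw":0.5,"offset":[0.05,-0.3,-0.2],"dr":[0,0,0]},{"claw":0.5,"offset":[0.05,-0.3,-0.2],"dr":[0,0,0]}]'
python3 - <<'E'
from h import *
tool(); cap('side','s14'); cap('top','t14'); crop('s14',150,200,350,340,4,'c16'); crop('t14',90,60,310,330,2.2,'c17')
E
```

```text
time: 14.9
tcp_pos: [0.5575, -0.1983, 0.2293]
tool_rot: [0.689, -3.064, -0.001]
wrist_force: [-0.6, 0.0, -0.2]
finger_gap: 0.064
tcp [ 0.5575 -0.1983  0.2293] toolx yaw -154.65 tilt 0.05 F [-0.6  0.  -0.2] T [ 0.08 -0.    0.  ] gap 0.06398956010767126 t 14.9 q [-0.45  0.42  0.08  1.23 -0.   -0.89]
```

View pics/c16.png

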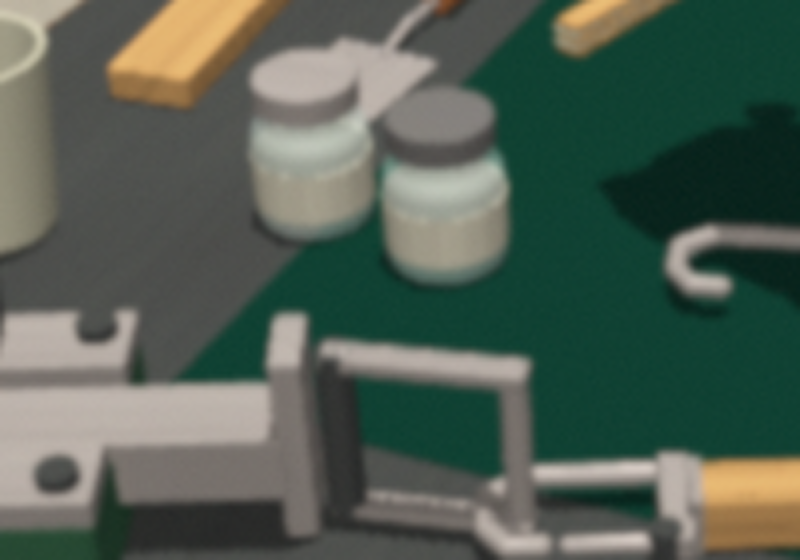

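View pics/t14.png

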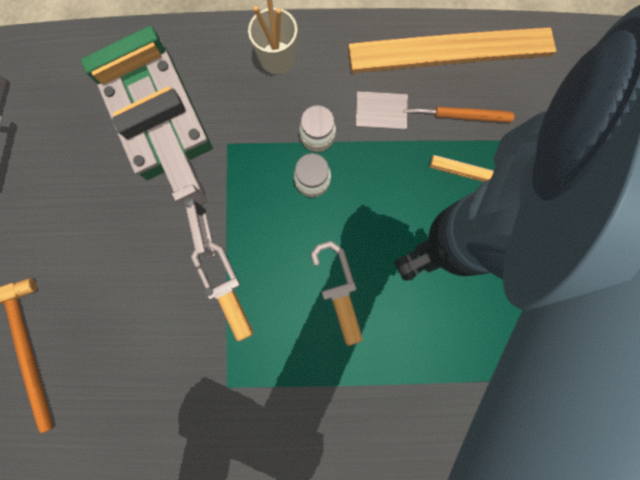

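Run:
```python
from h import *
crop('t14',150,150,270,350,3,'c18')
a=ld('s9');b=ld('s14')
p=px(a,190+43/6,230+295/6,z=.088); q=px(b,150+309/4,200+318/4,z=.088); print(np.linalg.norm((p-q)[:2]))
```

```text
0.05018501682731596
```

View pics/c18.png

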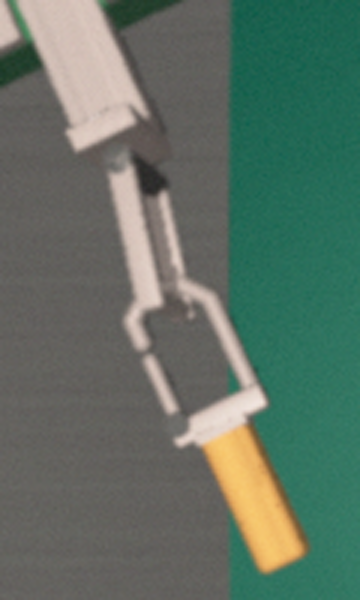

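```bash
python3 -c "
from plant import *
print(finish_job())"
```

```text
the job is handed in; nothing more can be done
None
```

The snap-hook handle is clipped onto the press eye and the slide is drawn out to its stop. The job was handed in at about 15 s, with no verdict reported.

- **Clipping:** I pushed the mouth onto the rod until the eye met its left stop and the gate opened, at about 5 N. I then drew the handle back about 24 mm. The side picture showed the gate shut behind the rod before the slide had moved.
- **Drawing out:** I pulled until the force rose to about 20 N with no further travel, meaning the slide was against its stop. Side pictures give about 49 mm of travel before I lowered the handle and 50 mm after release.
- **Leaving it:** I lowered the handle to the bench, released it and moved the gripper well clear (wrist force below 1 N).
- **Last checks:** The final top and side pictures show the rod inside the hook, the gate in line with the nose, and the handle lying flat. The other handle looks to be where it was. No check failed, but I judged the gate and the final rod position by eye only.

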